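Dock the vaporiser on its rail and lock it

ROBOT

A 6-joint arm with a two-finger parallel gripper is mounted at the origin on the work surface. World frame = base frame: x ahead of the robot, y to its left, z up, the work surface at z = 0. Lengths are in mm, angles in degrees, forces in N, time in s.
With the tool pointing down it reaches from about 300 to 850 mm from the base axis. Payload 4.2 kg.
Tool frame: the origin (TCP) lies midway between the tips of the shut fingers; the grasp point (between the pads) lies 19 mm behind it; z points along the fingers, y is the line along which they close (so a half turn about z gives the same grasp; the last joint's range is limited). The gripper opens to 91 mm and grips with 3 to 60 N. Pads are 32 mm wide; open, the fingers measure 118 mm over their backs; the gripper's body (76 mm by 178 mm) begins 60 mm behind the grasp point.
Start: joints at [68.354, 18.312, 89.639, -0, 72.044, -1.146], TCP at [201.377, 538.603, 192.276] pointing down, gripper open.
Joint ranges: [-177.97, 177.97], [-48.28, 115.42], [12.27, 149.76], [-77.06, 257.06], [2.81, 150.46], [-146.56, 146.56]. Speed limits (degrees/s): [147.25, 147.25, 180, 180, 180, 180].

INTERFACE

Orientations are given as [roll, pitch, yaw] about the fixed x, y, z axes, in that order (R = Rz(yaw) Ry(pitch) Rx(roll)).
In Python, from workcell import state, grab_frame, camera_model, workorder gives the robot as it stands.
- The arm moves only by the tool carry_out, never from a script. Its argument "commands" is a list of rows, each a list of 7 numbers: the turn, a rotation vector about the tool's x, y, z in degrees, then the shift along the tool's x, y, z in mm, then the opening, from -1 (shut) to 1 (fully open). In form: [[ax, ay, az, dx, dy, dz, hand], ...]. A call has 1 to 20 rows; each row is the pose to reach, as a shift and turn from the pose commanded when the call began, along the tool's axes at that moment; what a row does not reach only later rows make up. A row lasts 1/10 s, in which the tool goes at most 50 mm and 8.59 degrees, less where a joint would pass 70% of its speed; a pose out of reach is approached as far as the arm can. A call with a gripper value outside its range is refused whole. The fingers move at their own pace and stop on an object; "force" is the grip in N (left out, the last holds). Time passes only in rows, so rows that repeat a pose let the fingers close. It gives the time, the measured TCP pose, the force, the opening and the grip force at its end, in the units of the state.
- state(): the state, without advancing time (a new reading comes with each control period).
- grab_frame(name): name is "scene" or "top" or "wrist"; returns the picture (420x560x3 uint8, red, green, blue); there is no depth.
- camera_model(name): a dict with "fx", "fy", "cx", "cy" (pixels), "dist" ([k1, k2, p1, p2, k3] as OpenCV has them; the pictures are not rectified), "origin" and "rotation" of the camera in the world; the wrist camera has in their place "mount" (4x4, takes a point from camera to tool coordinates, whose origin is the TCP and whose axes are the flange's). Camera axes: x right, y up, looking along -z (the intrinsics and any distortion apply to the point x, -y, -z); pixel columns grow to the right and rows downward; lengths in mm; the calibration is good to about 2 mm. A picture is of the moment at which its call begins: read the wrist's pose just before it. camera_model takes no time and is no camera call.
- workorder.job_done(): hands the job in; it is judged then, once.
The state is a dict: "time_s": time; "qpos": joint angles; "qvel": joint speeds; "effort": joint torques, N m; "ee_pos": TCP position; "ee_rot": TCP orientation; "force": force on the tool from outside, world axes, zero at the start; "torque": the same for the moment, N m; "gripper_width": finger opening in mm; "gripper_force": force on a finger pad.
Only numpy, scipy, OpenCV 4.12 (cv2) and the standard library are available. Lean on these libraries where they do the work, as an engineer would, in place of code of your own. Each camera call takes 0.05 s, during which the arm holds its last target. There are 200 camera calls.

TASK

Get the anaesthetic vaporiser (the module with the black carrying handle) docked and locked: lift the dust cover off the rail and leave it in the steel tray, then set the vaporiser on the bare plate before the open end of the rail and slide it onto the rail, fully home against the stop, so that the two spring detents snap into its sides. Only then turn the wing nut on the post clockwise as far as it goes, bringing its keeper over the vaporiser. Leave the flowmeter block, the jar and the steel cup where they are.

Things in the scene. Friction and masses are not known exactly. Their poses are not given: they have to be found in the camera images.
- dock: Docking rail, fixed: an aluminium plate 100 mm wide, 15 mm thick, with a dry-lubricated steel T rail on it. Origin: on the table plane under the centre of a fully home vaporiser; x axis = slide direction, z up. The plate runs from x = -195 to +110 mm, bare from -195 to -50 mm. The rail ends at a stop face at x = +61 mm. At x = 84 mm stands a post 92 mm high with the wing nut on top.
- landing (a point): Middle of the bare part of the dock's plate, on its flat top (dock x = -125, y = 0, z = 15 mm): the place to set the vaporiser down, in line with the rail. Axes as the dock's.
- rail_nose (a point): Tip of the T rail's round open end, at plate height (dock x = -50, y = 0, z = 15 mm); axes as the dock's. Rail stem 16 mm wide; head 32 mm wide, its underside 9 mm and top 15 mm above the plate.
- module: Vaporiser, loose, about 0.6 kg, 120 mm long (x), 62 wide (y), 80 high: aluminium foot, white block, steel drum, black handle. Origin: centre of its underside, z up. A T slot runs right through its foot along x, 2 mm clear of the rail each side (lips 6 mm thick, 20 mm apart); both ends alike. Fully home: origin at dock x = 0, y = 0, z = 15 mm, its x along the dock's x, either way round.
- handle (a point): Centre of the vaporiser's handle bar, 72 mm above its underside; axes as the vaporiser's. The bar is 60 mm long (x), 14 mm wide (y), 16 mm high, with the drum's top 22 mm under this point.
- cover: Grey plastic dust cover straddling the T rail, loose, 0.09 kg: a channel 90 mm long (x), 48 mm wide (y), 23 mm high, 40 mm wide inside, with a grip fin on top 60 mm long (x), 12 mm wide (y), from 23 to 60 mm high. Origin: centre of its underside, z up. It sits on the dock's plate and lifts straight up.
- tray: Open steel tray, fixed, 170 mm (x) by 140 mm (y), 30 mm high, walls and floor 4 to 5 mm. Origin: centre of its underside. The dust cover goes in it.
- nut_grip (a point): Point at which to grip the wing nut: on its upright axis, 121 mm above the table. The wings are one straight bar 76 mm long along this point's y axis, 12 mm thick (x), from 102 to 130 mm above the table. From the end of its -y wing a keeper hangs down to 62 mm above the table, 39 mm from the axis.
- lock_nut (a joint): Turn of the wing nut, rad, growing clockwise seen from above: 0 with the wings across the rail (unlocked), 1.57 at its stop, with the wings along the rail and the keeper over the vaporiser's end (locked). It stays where it is left.
- detent_left (a joint): Spring detent, an upright steel roller 16 mm across, beside the rail at the dock's +y side (dock x = 0, y = 35 mm; its housing reaches y = 65, z = 37 mm), m: 0 fully out (also when it sits in the vaporiser's notch), about 0.004 when the vaporiser's side pushes it back. Sliding past both detents takes 5 to 10 N.
- detent_right (a joint): Spring detent at the dock's -y side; otherwise as the left one.
- flowmeter: Flowmeter block, loose, to be left alone: white block foot 120 x 62 x 30 mm with two clear tubes and a steel top plate, 90 mm high, no handle. Origin: centre of its underside.
- jar: Jar with a white lid, 56 mm across, 100 mm high, to be left alone. Origin: centre of its underside.
- cup: Steel cup, 72 mm across, 75 mm high, to be left alone. Origin: centre of its underside.
Things that resemble listed ones, but are neither listed nor needed, are in the scene too. Leave any yellow look-alike of the cover alone.

How it is judged (in metres and radians):
On the way, in this order (a step that is already met when the one before it is completed fails the run):
1. the dust cover lies in the tray (x of cover in the frame of tray between -0.081 and 0.081 m and y of cover in the frame of tray between -0.066 and 0.066 m and z of cover in the frame of tray below 0.045 m and linear speed of cover below 0.03 m/s), for 0.2 s.
2. the vaporiser is fully home on the rail, held by both detents (x of module in the frame of dock between -0.004 and 0.004 m and y of module in the frame of dock between -0.005 and 0.005 m and z of module in the frame of dock between 0.01 and 0.02 m and angle between the x axis of module and the x axis of dock, either way round below 0.08 rad and value of joint each of detent_left, detent_right below 0.002 m and linear speed of module below 0.03 m/s), for 0.2 s.
3. the wing nut is turned to its stop (value of joint lock_nut above 1.42 rad), for 0.1 s.
At the end, for the whole second after the job is handed in: The dust cover rests inside the tray; the vaporiser is at rest on the rail within 4 mm of fully home along it (5 mm sideways and in height), with both detents sprung out to within 2 mm; the wing nut is turned to at least 1.42 rad (all of step 1 and all of step 2 and value of joint lock_nut above 1.42 rad); the robot touches nothing.
It fails at once if a thing to be left alone was moved by more than 30 mm (distance of any of flowmeter, jar, cup from where it was at the start of the episode above 0.03 m).
It also fails if it takes over 72 s, if anything falls off the work surface, if the arm or the gripper's body presses on something with over 40 N, if the wrist force passes 120 N, or if a joint passes its speed limit or range.

## Working session

There is one attempt and no reset: what is moved stays moved. The work goes in short steps, Python scripts to look and compute and a tool call to move; the robot and the scene stay as the last step left them, time stands still between calls to the robot, and variables do not carry over. Pictures are saved under pics/ and viewed, at most 13 in all, crops included, and the job is handed in when it is done.

Besides the shell and the picture viewer there is one more tool, called in YAML: its name, and indented under it one key for each argument. carry_out: Moves the arm, as the interface text tells. Its arguments: {"type":"object","properties":{"commands":{"type":"array"},"force":{"type":"number"}},"required":["commands"]}

```bash
mkdir -p pics; ls
cat > h.py <<'E'
import numpy as np, cv2
from scipy.spatial.transform import Rotation as R
from workcell import state, grab_frame, camera_model
def pose(name, st=None):
    c=camera_model(name)
    if "mount" in c:
        st=st or state(); M=np.array(c["mount"]); Rt=rot(st)
        return c, Rt@M[:3,:3], Rt@M[:3,3]+np.array(st["ee_pos"])
    return c, np.array(c["rotation"]), np.array(c["origin"])
def rot(st): return R.from_euler('xyz',st["ee_rot"],degrees=True).as_matrix()
def ray(name,uv,st=None):
    c,Rc,o=pose(name,st); K=np.array([[c["fx"],0,c["cx"]],[0,c["fy"],c["cy"]],[0,0,1.]])
    p=cv2.undistortPoints(np.array(uv,float).reshape(-1,1,2),K,np.array(c["dist"],float))[:,0]
    d=np.c_[p[:,0],-p[:,1],-np.ones(len(p))]@Rc.T
    return o,d
def onz(name,uv,z,st=None):
    o,d=ray(name,uv,st); return o+d*((z-o[2])/d[:,2])[:,None]
def proj(name,P,st=None):
    c,Rc,o=pose(name,st); K=np.array([[c["fx"],0,c["cx"]],[0,c["fy"],c["cy"]],[0,0,1.]])
    q=(np.atleast_2d(P)-o)@Rc; q[:,1:]*=-1
    return cv2.projectPoints(q,np.zeros(3),np.zeros(3),K,np.array(c["dist"],float))[0][:,0]
def snap(name):
    im=cv2.cvtColor(grab_frame(name),cv2.COLOR_RGB2BGR); return im
E
python3 - <<'E'
from h import *
s=state();print(s)
for n in("top","scene"):
    im=snap(n);cv2.imwrite(f"pics/{n}0.png",im)
    cv2.imwrite(f"pics/{n}0b.png",cv2.resize(im,(800,600)))
    c,Rc,o=pose(n);print(n,o,-Rc[:,2],c["fx"])
E
```

```text
pics
{'time_s': 0.0, 'qpos': array([ 6.83537289e+01,  1.83511921e+01,  8.97078693e+01, -2.17942769e-03,
        7.20443396e+01, -1.14582857e+00]), 'qvel': array([-0.02198612, -0.08390899, -0.01985156, -0.09641236,  0.01231132,
        0.02475684]), 'effort': array([-6.55205404e-04, -4.12456405e+01, -2.31969523e+01,  7.26050930e-02,
        4.57211479e-02, -1.47036385e-04]), 'ee_pos': array([201.17671117, 538.05872235, 191.41491643]), 'ee_rot': array([-1.79896578e+02,  3.92526253e-06,  1.59500231e+02]), 'force': array([-0.18197534, -0.2487572 ,  0.1118355 ]), 'torque': array([-0.02046034, -0.04968185, -0.00511044]), 'gripper_force': 0.0, 'gripper_width': 91.09733292626473}Traceback (most recent call last):
  File "<stdin>", line 6, in <module>
IndexError: too many indices for array: array is 1-dimensional, but 2 were indexed
```

```bash
python3 - <<'E'
from h import *
for n in("top","scene","wrist"): print(n,camera_model(n))
E
sed -i 's/return c, np.array(c\["rotation"\]), /return c, R.from_euler("xyz",c["rotation"],degrees=True).as_matrix(), /' h.py
python3 - <<'E'
from h import *
im=snap("scene");cv2.imwrite("pics/scene0.png",im);cv2.imwrite("pics/scene0b.png",cv2.resize(im,(800,600)))
for n in("top","scene"):
    c,Rc,o=pose(n);print(n,o,-Rc[:,2],c["fx"])
E
```

```text
top {'fx': 481.42498770116987, 'fy': 481.42498770116987, 'cx': 287.9899706354162, 'cy': 204.17021314363384, 'dist': array([-0.08299773,  0.        ,  0.        ,  0.        ,  0.        ]), 'origin': array([ 347.73825464,   13.58818524, 1456.9282987 ]), 'rotation': array([ 10.08431226,  -0.58850986, -90.28179166])}
scene {'fx': 384.73697623393997, 'fy': 384.73697623393997, 'cx': 282.07696904006445, 'cy': 211.67480243231034, 'dist': array([-0.07212175,  0.        ,  0.        ,  0.        ,  0.        ]), 'origin': array([1006.15849702,  588.08229509,  840.46862907]), 'rotation': array([ 44.43961057,  -0.44655375, 145.26966741])}
wrist {'fx': 325.90648477463, 'fy': 325.90648477463, 'cx': 280.71124134429823, 'cy': 207.946550588342, 'dist': array([0.00470915, 0.        , 0.        , 0.        , 0.        ]), 'mount': array([[ 1.31345850e-04,  9.63096596e-01,  2.69155957e-01,
         7.66298983e+01],
       [ 9.99999903e-01, -1.30344381e-05, -4.41351608e-04,
         7.90191716e-01],
       [-4.21555935e-04,  2.69155989e-01, -9.63096504e-01,
        -1.91519005e+02],
       [ 0.00000000e+00,  0.00000000e+00,  0.00000000e+00,
         1.00000000e+00]])}
top [ 347.73825464   13.58818524 1456.9282987 ] [ 0.17504531 -0.01097361 -0.98449922] 481.42498770116987
scene [1006.15849702  588.08229509  840.46862907] [-0.40346306 -0.57224864 -0.71396712] 384.73697623393997
```

View pics/top0b.png

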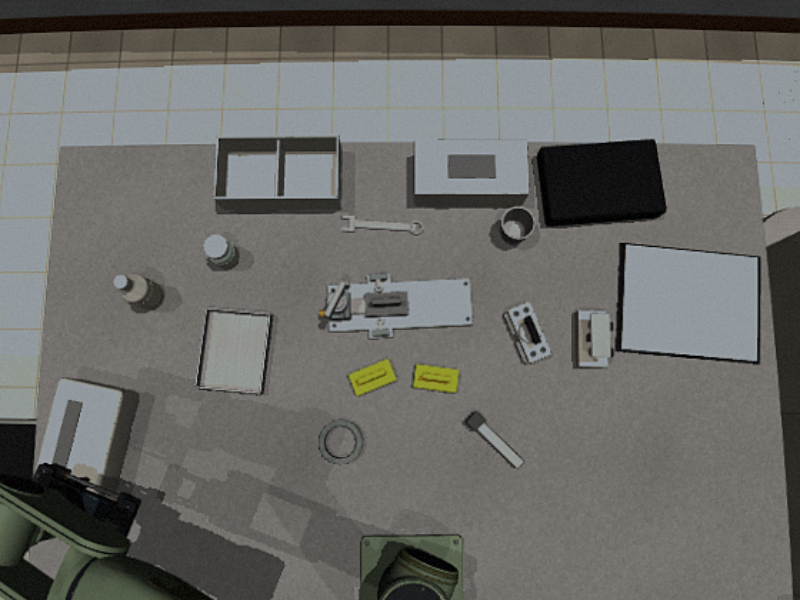

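View pics/scene0b.png

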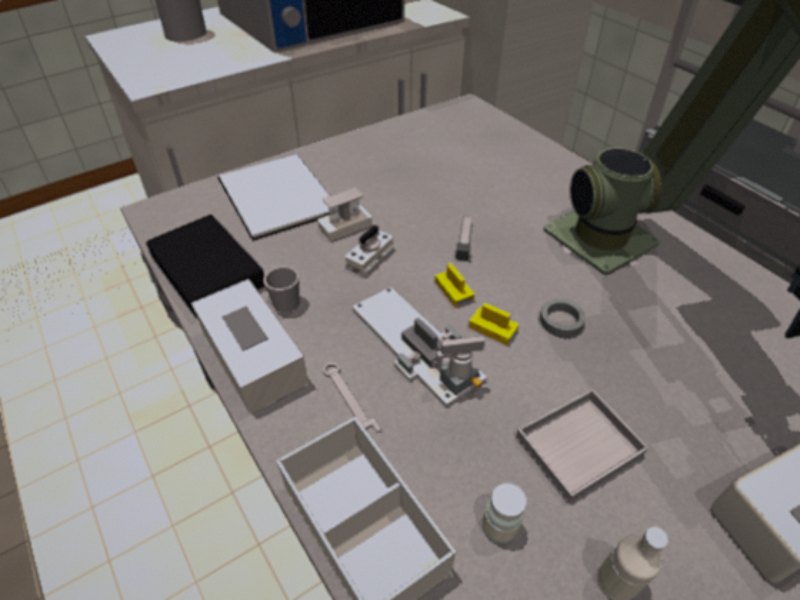

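Top view (800×600): the dock is at (400,303), its open end to the right and its post at (335,300). Candidates:
- **Cover:** grey one on the rail at (386,303), against yellow look-alikes at (372,377) and (436,378). I choose the grey one.
- **Module:** black-handled block at (527,332), against the flowmeter at (593,338), which has no handle, and the white box at (470,167). I choose (527,332).
- **Tray:** steel one at (234,350), against the two-bay box at (278,172). I choose (234,350).

Next, one close crop to check these choices, plus coarse positions.

Run:
```python
from h import *
im=cv2.imread("pics/top0.png")
cv2.imwrite("pics/crop.png",cv2.resize(im[185:265,215:440],None,fx=3.5,fy=3.5,interpolation=cv2.INTER_CUBIC))
k=.7
f=lambda p,z:print(np.round(onz("top",np.array(p)*k,z),0).tolist())
f([[328,281],[469,278],[472,325],[330,333]],15)  #plate corners
f([[386,303]],60); f([[529,330]],72); f([[234,350]],15)
f([[207,308],[272,312],[264,395],[198,389]],30)
f([[593,338]],50);f([[335,300]],125)
```

```text
[[628.0, 176.0, 15.0], [633.0, -126.0, 15.0], [532.0, -130.0, 15.0], [516.0, 170.0, 15.0]]
[[573.0, 50.0, 60.0]]
[[514.0, -241.0, 72.0]]
[[481.0, 372.0, 15.0]]
[[568.0, 429.0, 30.0], [559.0, 291.0, 30.0], [386.0, 302.0, 30.0], [398.0, 440.0, 30.0]]
[[499.0, -378.0, 50.0]]
[[568.0, 149.0, 125.0]]
```

View pics/crop.png

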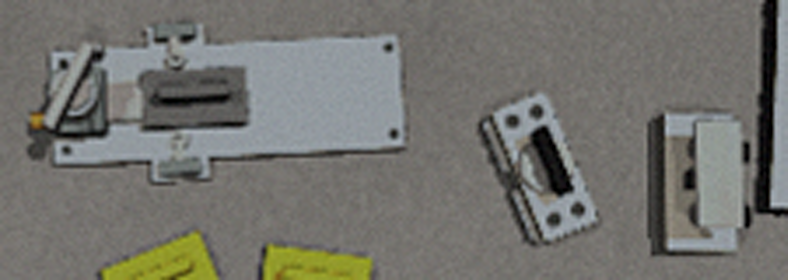

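The crop confirms it: the grey cover sits on the rail at crop (195,97), the black-handled module is at (540,165), and the flowmeter at (700,180) has no handle. Next I move the wrist camera above the dock.

carry_out:
  commands:
    - [0,0,69.5,-495,-357,-109,1]
    - [0,0,69.5,-495,-357,-109,1]
    - [0,0,69.5,-495,-357,-109,1]
    - [0,0,69.5,-495,-357,-109,1]
    - [0,0,69.5,-495,-357,-109,1]
    - [0,0,69.5,-495,-357,-109,1]
    - [0,0,69.5,-495,-357,-109,1]
    - [0,0,69.5,-495,-357,-109,1]
    - [0,0,69.5,-495,-357,-109,1]
    - [0,0,69.5,-495,-357,-109,1]
    - [0,0,69.5,-495,-357,-109,1]
    - [0,0,69.5,-495,-357,-109,1]
    - [0,0,69.5,-495,-357,-109,1]
    - [0,0,69.5,-495,-357,-109,1]
    - [0,0,69.5,-495,-357,-109,1]
    - [0,0,69.5,-495,-357,-109,1]

```text
time_s: 1.7
ee_pos: [539.1, 31.9, 300.9]
ee_rot: [-179.9, -0.0, 90.1]
force: [1.0, -0.2, -0.3]
gripper_width: 91.6
gripper_force: 0.0
```

```bash
cat >> h.py <<'E'
def go(target,yaw):
    "tool-frame shift and turn from the measured pose to a target pose, tool down"
    s=state(); A=rot(s); B=R.from_euler('xyz',[180,0,yaw],degrees=True).as_matrix()
    t=A.T@(np.array(target,float)-s["ee_pos"]); r=R.from_matrix(A.T@B).as_rotvec(degrees=True)
    return np.round(np.r_[r,t],1).tolist()
E
python3 - <<'E'
from h import *
import json
s=state();json.dump({k:np.array(v).tolist() for k,v in s.items()},open("s1.json","w"));print(s["ee_pos"],s["ee_rot"],s["qpos"])
im=snap("wrist");cv2.imwrite("pics/w1.png",im);cv2.imwrite("pics/w1b.png",cv2.resize(im,(800,600),interpolation=cv2.INTER_CUBIC))
E
```

```text
[539.11224131  31.87702311 300.85515174] [-1.79931189e+02 -3.21725116e-02  9.00703422e+01] [2.14080291e+00 1.23855648e+01 8.24289226e+01 3.47567327e-02
 8.52531171e+01 2.06754475e+00]
```

View pics/w1b.png

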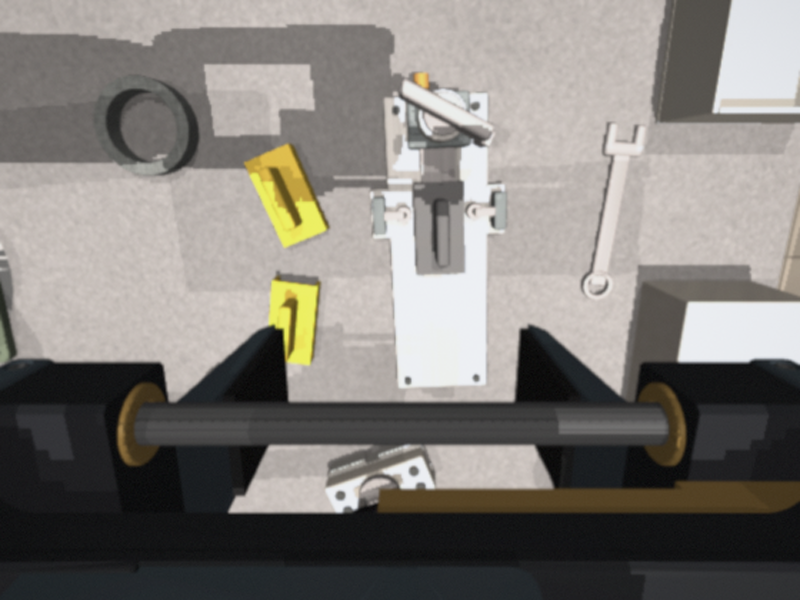

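The wrist view (800×600) shows the dock with its open end at the bottom (400–487,385), the grey cover at (440,228) with its fin at (441,233), and the wing nut at (447,110) with its wings oblique. The module is at (380,480), partly hidden. Next I fit the plate edges and the fin.

```bash
cat > m1.py <<'E'
from h import *
import json
s=json.load(open("s1.json"));im=cv2.imread("pics/w1.png");g=cv2.cvtColor(im,cv2.COLOR_BGR2GRAY).astype(int)
L=[];Rr=[]
for v in range(198,262,3):
    row=cv2.GaussianBlur(im,(3,3),0)[v,260:365].astype(int).min(1); ok=np.where(row>205)[0]
    if len(ok): L.append([260+ok[0]-.5,v]);Rr.append([260+ok[-1]+.5,v])
l=onz("wrist",L,15,s);r=onz("wrist",Rr,15,s)
for p in(l,r):
    c=np.polyfit(p[:,1],p[:,0],1);print("edge x=",c,"resid",np.std(p[:,0]-np.polyval(c,p[:,1])))
bot=[]
for u in range(290,335,5):
    col=im[240:290,u].astype(int).min(1);ok=np.where(col>205)[0];bot.append([u,240+ok[-1]+.5])
print("end",np.round(onz("wrist",bot,15,s),1).tolist())
print(g[140:190:2,290:330:1][:, ::2])
E
python3 m1.py
```

```text
edge x= [-6.03930198e-02  5.28171235e+02] resid 0.5817947277349546
edge x= [-3.34929225e-02  6.28731728e+02] resid 0.5080931058837322
end [[553.6, -128.5, 15.0], [561.7, -128.5, 15.0], [569.7, -128.5, 15.0], [577.7, -128.5, 15.0], [585.7, -126.7, 15.0], [593.7, -126.7, 15.0], [601.7, -126.7, 15.0], [609.8, -126.6, 15.0], [617.8, -126.6, 15.0]]
[[141 156 152 125  93  91  87  59  58  64  69  76  92  91  91  98 130 171
  224 217]
 [142 156 156 149 106 100  79  47  72  84  86  84 113 103 102 113 153 166
  180 148]
 [141 156 157 155 151 142  80  47  74  87  90  86 117 150 151 152 156 167
  143 144]
 [138 154 156 156 156 147  81  46  75  87  89  88 119 154 156 156 157 161
  121 211]
 [129 154 156 155 156 149  86  49  75  86  88  87 119 154 154 156 155 163
  142 223]
 [130 153 155 156 155 155 105  50  81  99 100  98 114 153 156 155 155 181
  185 212]
 [127 154 156 156 156 156 107  55 112 143 148 142 117 152 155 155 156 183
  230 210]
 [128 155 156 156 156 155 107  55 114 149 152 146 119 152 154 155 155 184
  236 236]
 [127 155 156 155 157 156 107  51 112 148 153 147 122 153 154 155 155 186

[... 671 characters left out ...]
 155 163
  229 239]
 [178 145 156 155 154 155 108  52 102 146 152 147 127 153 155 154 155 163
  228 239]
 [180 141 155 156 155 154 129  73 101 147 153 147 126 152 154 154 154 163
  229 239]
 [183 140 155 155 156 155 142  89 100 147 151 148 126 153 155 153 154 163
  228 239]
 [181 138 155 156 155 155 143  99 100 148 152 147 128 153 155 155 154 165
  229 239]
 [180 139 155 156 155 155 143 120 101 148 152 145 126 152 154 154 154 165
  229 239]
 [181 142 155 155 155 155 143 133 114 145 149 145 129 153 155 154 155 165
  229 239]
 [210 146 155 156 156 155 143 136 127 120 122 132 145 155 155 155 156 166
  229 239]
 [227 152 155 156 155 155 149 139 138 136 146 153 155 155 154 155 156 165
  229 239]]
```

```bash
cat > m2.py <<'E'
from h import *
import json
s=json.load(open("s1.json"));im=cv2.imread("pics/w1.png");g=cv2.cvtColor(im,cv2.COLOR_BGR2GRAY).astype(float)
H=[]
for (u,v) in [(407,380),(476,378),(395,110),(478,110)]:
    u=int(u*.7);v=int(v*.7);w=np.clip(190-g[v-5:v+6,u-5:u+6],0,None);yy,xx=np.mgrid[v-5:v+6,u-5:u+6]
    c=[(w*xx).sum()/w.sum(),(w*yy).sum()/w.sum()];p=onz("wrist",[c],15,s)[0];H.append(p);print(np.round(c,1),np.round(p,1))
fin=onz("wrist",[[310,142],[310.5,184.5],[305.2,165],[314,165],[304.5,180],[313.5,180],[306,145],[314.5,145]],75,s);print("fin",np.round(fin,1).tolist())
for a,b in((0,2),(1,3)):
    d=H[b]-H[a];print("yaw",np.degrees(np.arctan2(d[1],d[0])),np.hypot(*d[:2]))
# wing nut top at z=130: ends
print("wing",np.round(onz("wrist",np.array([[403,88],[493,138],[447,110]])*.7,130,s),1).tolist())
E
python3 m2.py
```

```text
[285.1 265.9] [ 545.8 -120.5   15. ]
[332.9 264.1] [ 621.9 -117.1   15. ]
[276.4  76.9] [532.4 161.7  15. ]
[331.9  74. ] [608.1 165.5  15. ]
fin [[575.4, 78.7, 75.0], [577.4, 24.3, 75.0], [569.9, 49.7, 75.0], [581.2, 49.7, 75.0], [569.5, 30.2, 75.0], [581.1, 30.2, 75.0], [570.4, 74.9, 75.0], [581.1, 75.0, 75.0]]
yaw 92.71182883827288 282.47123074956795
yaw 92.79939978998098 282.9028286340452
wing [[539.9, 163.5, 130.0], [606.3, 129.6, 130.0], [571.9, 148.9, 130.0]]
```

```bash
python3 -c "
from h import *
print(go([575.8,51,130],92.75),go([575.8,51,50],92.75))"
```

```text
[-0.0, -0.0, -2.7, 18.9, 36.8, 171.0] [-0.0, -0.0, -2.7, 18.8, 36.9, 251.0]
```

carry_out:
  commands:
    - [0,0,-2.7,19,37,100,1]
    - [0,0,-2.7,19,37,100,1]
    - [0,0,-2.7,19,37,140,1]
    - [0,0,-2.7,19,37,171,1]
    - [0,0,-2.7,19,37,205,1]
    - [0,0,-2.7,19,37,235,1]
    - [0,0,-2.7,19,37,251,1]
    - [0,0,-2.7,19,37,251,1]
    - [0,0,-2.7,19,37,251,-1]
    - [0,0,-2.7,19,37,251,-1]
    - [0,0,-2.7,19,37,251,-1]
    - [0,0,-2.7,19,37,251,-1]
    - [0,0,-2.7,19,37,251,-1]
    - [0,0,-2.7,19,37,251,-1]
    - [0,0,-2.7,19,37,251,-1]
    - [0,0,-2.7,19,37,251,-1]
  force: 15

```text
time_s: 3.35
ee_pos: [577.0, 49.8, 50.2]
ee_rot: [-180.0, -0.0, 92.7]
force: [0.3, -0.5, 0.7]
gripper_width: 30.2
gripper_force: 0.0
```

carry_out:
  commands:
    - [0,0,0,0,0,0,-1]
    - [0,0,0,0,0,0,-1]
    - [0,0,0,0,0,0,-1]
    - [0,0,0,0,0,0,-1]
    - [0,0,0,0,0,0,-1]
    - [0,0,0,0,0,-10,-1]
    - [0,0,0,0,0,-25,-1]
    - [0,0,0,0,0,-60,-1]
    - [0,0,0,0,0,-110,-1]
    - [0,0,0,0,0,-150,-1]
    - [0,0,0,0,0,-150,-1]

```text
time_s: 4.45
ee_pos: [580.8, 50.2, 207.7]
ee_rot: [179.2, -0.0, 92.7]
force: [0.6, 0.0, -0.8]
gripper_width: 12.1
gripper_force: 15.0
```

Run:
```python
from h import *
s=state();print(s["ee_pos"],s["gripper_width"],s["gripper_force"],s["qpos"])
# tray axes: refine from top picture interior
im=cv2.imread("pics/top0.png")
print(go([478,366,190],84),go([478,366,80],84))
print(np.round(onz("top",np.array([[207,308],[272,312],[264,395],[198,389]])*.7,30).mean(0)))
```

```text
[580.82592106  50.17475594 207.70912336] 12.138199552459001 14.998240023851395 [3.80052834e+00 1.80590498e+01 8.77587729e+01 1.09553044e-02
 7.33680669e+01 1.09855162e+00]
[0.8, -0.1, 8.7, 320.3, -88.1, 16.6] [0.8, -0.1, 8.7, 320.3, -89.6, 126.6]
[478. 365.  30.]
```

carry_out:
  commands:
    - [0,0,8,320,-88,0,-1]
    - [0,0,8,320,-88,0,-1]
    - [0,0,8,320,-88,0,-1]
    - [0,0,8,320,-88,0,-1]
    - [0,0,8,320,-88,0,-1]
    - [0,0,8,320,-88,0,-1]
    - [0,0,8,320,-88,0,-1]
    - [0,0,8,320,-88,0,-1]
    - [0,0,8,320,-88,50,-1]
    - [0,0,8,320,-88,100,-1]
    - [0,0,8,320,-88,130,-1]
    - [0,0,8,320,-88,130,-1]
    - [0,0,8,320,-88,130,-1]

```text
time_s: 5.75
ee_pos: [474.6, 365.0, 70.7]
ee_rot: [180.0, 0.0, 84.7]
force: [0.7, -0.1, -1.1]
gripper_width: 11.7
gripper_force: 15.0
```

Run:
```python
from h import *
s=state();print(s["ee_pos"],s["ee_rot"],s["gripper_width"],s["gripper_force"],s["force"])
im=snap("scene");cv2.imwrite("pics/s2.png",cv2.resize(im[200:410,200:500],None,fx=2.6,fy=2.6,interpolation=cv2.INTER_CUBIC))
```

```text
[474.58363688 364.99600621  70.71661563] [1.79992202e+02 1.99486825e-03 8.46648448e+01] 11.657704252500997 14.998246282339096 [ 0.7476333  -0.09105155 -1.12486423]
```

View pics/s2.png

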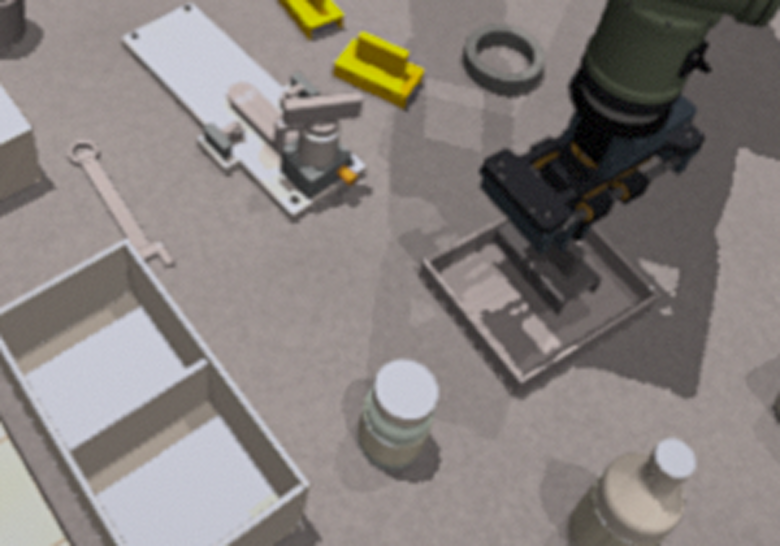

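The cover hangs over the tray's middle at picture (555,265). I lower it and release.

carry_out:
  commands:
    - [0,0,0,0,0,15,-1]
    - [0,0,0,0,0,24,-1]
    - [0,0,0,0,0,28,-1]
    - [0,0,0,0,0,29,-1]
    - [0,0,0,0,0,29,-1]
    - [0,0,0,0,0,29,-0.2]
    - [0,0,0,0,0,29,-0.2]
    - [0,0,0,0,0,29,-0.2]
    - [0,0,0,0,0,29,-0.2]
    - [0,0,0,0,0,29,-0.2]
    - [0,0,0,0,0,10,-0.2]
    - [0,0,0,0,0,-40,-0.2]
    - [0,0,0,0,0,-90,-0.2]
    - [0,0,0,0,0,-140,0]
    - [0,0,0,0,0,-180,0]
    - [0,0,0,0,0,-180,0]

```text
time_s: 7.4
ee_pos: [476.6, 367.3, 257.4]
ee_rot: [179.4, -0.5, 84.7]
force: [0.6, -0.4, 0.5]
gripper_width: 45.3
gripper_force: 0.0
```

```bash
python3 -c "
from h import *
s=state();print(s['gripper_width'],go([465,-262,250],25))"
```

```text
45.260498583393876 [0.3, -0.8, 59.7, -627.7, 46.5, 2.1]
```

carry_out:
  commands:
    - [0,0,60,-628,46,3,1]
    - [0,0,60,-628,46,3,1]
    - [0,0,60,-628,46,3,1]
    - [0,0,60,-628,46,3,1]
    - [0,0,60,-628,46,3,1]
    - [0,0,60,-628,46,3,1]
    - [0,0,60,-628,46,3,1]
    - [0,0,60,-628,46,3,1]
    - [0,0,60,-628,46,3,1]
    - [0,0,60,-628,46,3,1]
    - [0,0,60,-628,46,3,1]
    - [0,0,60,-628,46,3,1]
    - [0,0,60,-628,46,3,1]
    - [0,0,60,-628,46,3,1]
    - [0,0,60,-628,46,3,1]
    - [0,0,60,-628,46,3,1]

```text
time_s: 9.0
ee_pos: [461.6, -263.1, 246.8]
ee_rot: [-179.9, 0.0, 24.7]
force: [-0.2, 0.5, 0.5]
gripper_width: 91.0
gripper_force: 0.0
```

Run:
```python
from h import *
import json
s=state();json.dump({k:np.array(v).tolist() for k,v in s.items()},open("s3.json","w"));print(s["ee_pos"],s["ee_rot"])
im=snap("wrist");cv2.imwrite("pics/w3.png",im)
c=im[60:330,140:470];cv2.imwrite("pics/w3b.png",cv2.resize(c,None,fx=2,fy=2,interpolation=cv2.INTER_CUBIC))
m=(cv2.cvtColor(im,cv2.COLOR_BGR2GRAY)<60).astype(np.uint8)
for q in cv2.findContours(m,cv2.RETR_EXTERNAL,cv2.CHAIN_APPROX_SIMPLE)[0]:
    if cv2.contourArea(q)>150: print(cv2.contourArea(q),cv2.minAreaRect(q))
```

```text
[ 461.5955209  -263.05904337  246.75064985] [-1.79921005e+02  1.47852758e-02  2.47487837e+01]
87479.0 ((279.5, 324.0), (190.0, 559.0), 90.0)
181.0 ((159.2827911376953, 215.88934326171875), (27.57288360595703, 17.329212188720703), 31.759479522705078)
506.0 ((288.63726806640625, 136.5094757080078), (10.836329460144043, 53.356014251708984), 3.945185899734497)
1025.0 ((461.80804443359375, 139.560546875), (11.631301879882812, 195.80642700195312), 34.75098419189453)
563.0 ((533.5, 11.0), (22.0, 51.0), 90.0)
```

View pics/w3b.png

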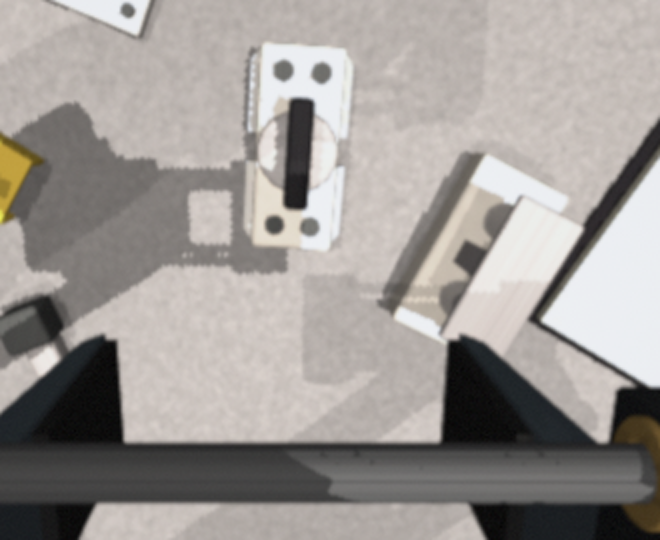

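The black handle bar is at crop (298,153), upright in the image and aligned to about 4°. The flowmeter, at crop (480,260), is clear of the fingers.

Run:
```python
from h import *
import json
s=json.load(open("s3.json"))
c=np.array([288.64,136.51]);a=np.radians(3.945);ax=np.array([-np.sin(a),np.cos(a)])*25;
p=onz("wrist",[c,c+ax,c-ax],80,s);d=p[2]-p[1];y=np.degrees(np.arctan2(d[1],d[0]));print(p,y)
# block top corners (z guess 45..) midline check
q=np.array([[262,44],[350,48],[252,246],[332,250]])/2+[140,60]
b=onz("wrist",q,45,s);print(b.round(1).tolist(),b.mean(0))
x,yy=p[0][:2]
print(go([x,yy,150],y),go([x,yy,57],y))
```

```text
[[ 515.26445338 -246.22223538   80.        ]
 [ 490.23553732 -255.87999601   80.        ]
 [ 539.29127793 -236.95095887   80.        ]] 21.100002257711463
[[559.9, -204.1, 45.0], [578.8, -250.2, 45.0], [451.6, -246.2, 45.0], [469.9, -291.9, 45.0]] [ 515.08556553 -248.08701317   45.        ]
[-0.0, 0.0, 3.7, 55.6, 7.3, 97.0] [-0.0, 0.0, 3.7, 55.6, 7.4, 190.0]
```

carry_out:
  commands:
    - [0,0,3.7,56,7,50,0]
    - [0,0,3.7,56,7,97,0]
    - [0,0,3.7,56,7,97,0]
    - [0,0,3.7,56,7,135,0]
    - [0,0,3.7,56,7,165,0]
    - [0,0,3.7,56,7,182,0]
    - [0,0,3.7,56,7,190,0]
    - [0,0,3.7,56,7,190,0]
    - [0,0,3.7,56,7,190,-1]
    - [0,0,3.7,56,7,190,-1]
    - [0,0,3.7,56,7,190,-1]
    - [0,0,3.7,56,7,190,-1]
    - [0,0,3.7,56,7,190,-1]
    - [0,0,3.7,56,7,190,-1]
  force: 40

```text
time_s: 10.45
ee_pos: [516.4, -247.5, 58.6]
ee_rot: [179.9, -0.1, 21.0]
force: [-1.4, 0.5, 6.2]
gripper_width: 1.1
gripper_force: 3.0
```

```bash
python3 -c "
from h import *
s=state();print(s['ee_pos'],s['ee_rot'],s['gripper_width'],s['gripper_force'],s['force'])"
```

```text
[ 516.37955852 -247.48562384   58.60143722] [ 1.79919079e+02 -1.01083780e-01  2.09859501e+01] 1.0730943878404526 2.9729649983346462 [-1.40268992  0.46464978  6.22594618]
```

Run:
```python
from h import *
im=snap("scene");cv2.imwrite("pics/s4f.png",im)
p=proj("scene",[[516,-247,60]])[0].astype(int);print(p)
u,v=p
a=cv2.resize(im[max(v-50,0):v+50,u-65:u+65],(780,600),interpolation=cv2.INTER_CUBIC);cv2.imwrite("pics/s4.png",a)
cv2.imwrite("pics/w4.png",snap("wrist"))
```

```text
[257 166]
```

View pics/s4.png

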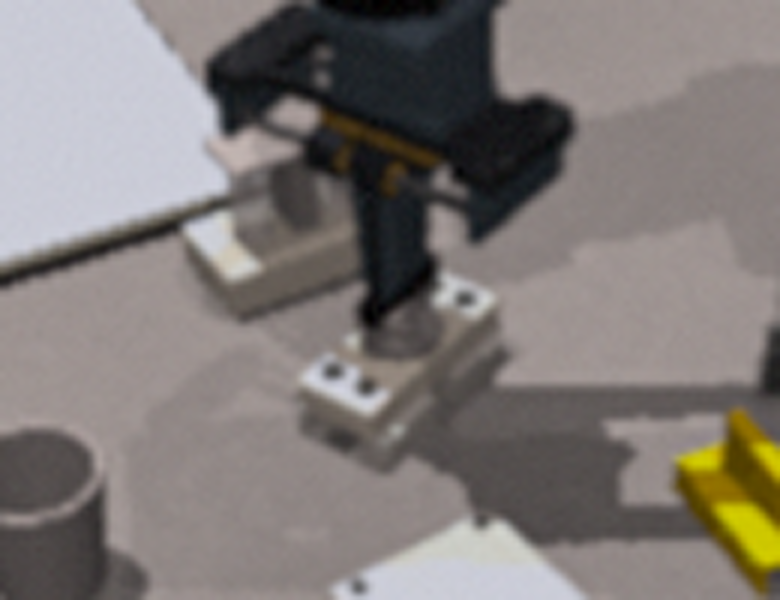

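Run:
```python
from h import *
im=cv2.imread("pics/w4.png")
cv2.imwrite("pics/w4b.png",cv2.resize(im[180:420,130:430],(750,600),interpolation=cv2.INTER_CUBIC))
```

```text
(no output)
```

View pics/w4b.png

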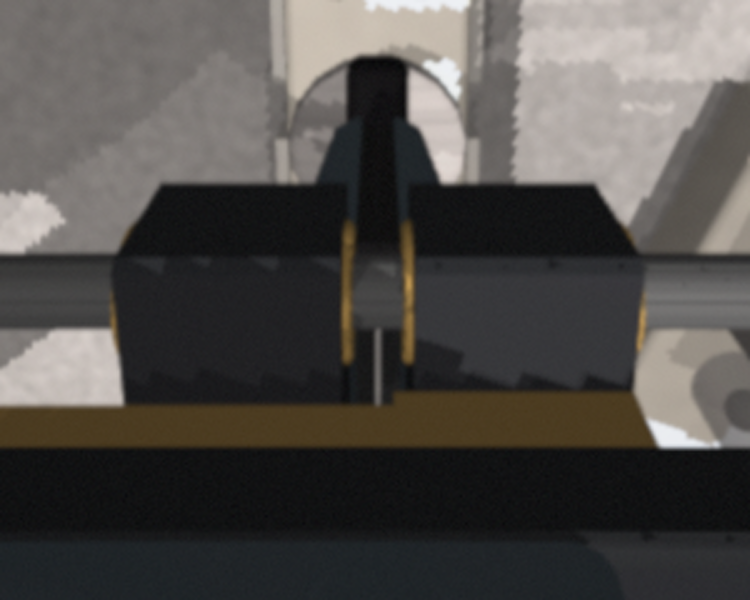

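carry_out:
  commands:
    - [0,0,0,0,0,0,-1]
    - [0,0,0,0,0,0,-1]
    - [0,0,0,0,0,0,-1]
  force: 40

```text
time_s: 10.85
ee_pos: [516.4, -247.5, 58.6]
ee_rot: [179.9, -0.1, 21.0]
force: [-0.5, 0.6, 5.6]
gripper_width: 0.6
gripper_force: 2.9
```

Run:
```python
from h import *
import json
s=json.load(open("s3.json"))
def tri(a,b):
    (o1,d1),(o2,d2)=a,b; d1=d1[0];d2=d2[0]
    t=np.linalg.lstsq(np.c_[d1,-d2],o2-o1,rcond=None)[0];p,q=o1+t[0]*d1,o2+t[1]*d2;return (p+q)/2,np.linalg.norm(p-q)
def blob(im,c,r,th=60):
    g=cv2.cvtColor(im,cv2.COLOR_BGR2GRAY);u,v=c;m=np.zeros_like(g);m[v-r:v+r,u-r:u+r]=(g<th)[v-r:v+r,u-r:u+r]
    q=max(cv2.findContours(m,cv2.RETR_EXTERNAL,cv2.CHAIN_APPROX_NONE)[0],key=cv2.contourArea);return cv2.minAreaRect(q),q
sc,q=blob(cv2.imread("pics/scene0.png"),(259,167),14);tp,_=blob(cv2.imread("pics/top0.png"),(370,231),14)
print(sc,tp)
W=ray("wrist",[[288.64,136.51]],s)
print("scene+wrist",tri(ray("scene",[sc[0]]),W)); print("top+scene",tri(ray("scene",[sc[0]]),ray("top",[tp[0]])))
for h in (60,72,80): print(h,proj("scene",[515.3,-246.2,h]),proj("top",[515.3,-246.2,h]))
# module seen by scene now: handle blob? and fingers' lowest tip
a=cv2.imread("pics/s4f.png");print(proj("scene",[[516.4,-247.5,58.6],[516.4,-247.5,78]]))
```

```text
((257.7500305175781, 164.75), (6.363961219787598, 16.970561981201172), 45.0) ((372.0257873535156, 230.5670166015625), (20.031030654907227, 6.102644443511963), 68.96248626708984)
scene+wrist (array([ 514.69040894, -246.72685568,   68.75249583]), np.float64(0.035037603735287776))
top+scene (array([ 515.3692186 , -246.04942459,   69.58392251]), np.float64(0.5370304468295052))
60 [[257.77071755 167.04604241]] [[371.42435831 231.05690862]]
72 [[257.63329    164.10290402]] [[372.17000936 230.56080699]]
80 [[257.54073778 162.11850978]] [[372.67410477 230.22539151]]
[[257.28082673 167.29730532]
 [257.05257547 162.5270612 ]]
```

carry_out:
  commands:
    - [0,0,0,0,0,-5,-1]
    - [0,0,0,0,0,-15,-1]
    - [0,0,0,0,0,-20,-1]
    - [0,0,0,0,0,-20,-1]
    - [0,0,0,0,0,-20,-1]

```text
time_s: 11.35
ee_pos: [515.6, -247.2, 77.4]
ee_rot: [180.0, -0.0, 21.0]
force: [0.3, 0.5, 0.6]
gripper_width: 0.4
gripper_force: 0.0
```

Run:
```python
from h import *
s=state();print(s["ee_pos"],s["gripper_width"],s["gripper_force"],s["force"],s["torque"])
im=snap("scene");a=cv2.imread("pics/s4f.png");d=np.abs(im.astype(int)-a).max(2);d[:, :]=d
cv2.imwrite("pics/s5f.png",im)
for n,X in(("before",a),("after",im)):
    print(n);print(cv2.cvtColor(X,cv2.COLOR_BGR2GRAY)[164:196:2,240:282:2])
```

```text
[ 515.59706822 -247.18512191   77.3539045 ] 0.4105105806754561 0.0 [0.33681445 0.48477805 0.63631549] [-0.04557884  0.15342319  0.04114905]
before
[[ 92  79  75  80  98 126 105  18  33  19   8  41 106 190 158 154 180 152
  152 153 153]
 [ 78  97 118 132 132 126  52  15  16  29  60  66 149 177 108 118 199 156
  148 152 152]
 [130 131 132 132 129 115  28  12  49  99  71  82  92 120 136 171 141 106
  151 153 154]
 [135 133 131 130 129 124  70  31  73  89  79  82  82 110 123 102  86  97
  150 155 152]
 [133 132 132 128 132 178 101  64  76  83  75  75  78 115 101  87  97 117
  140 150 152]
 [136 131 128 142 131 146 102  70  78  86  80  71  91  96  85  96 114  92
  106 138 151]
 [152 148 164 152 134 148 135 124 124 112 123 113  92  85  98 104  80  72
  114 148 155]
 [144 181 204 112 110 197 135 131 137 137 127  99  84  85  99  79  74 103
  157 156 152]
 [148 146 188 201 206 188  83 106 146 123  95  96  77  80  80  74  74 100
  117 118 114]
 [130 106 103 136 182 203 185 195 162  93  95 112  90  75  77  82  94  93
   93  89  88]
 [143 114  93  98 104 134 180 163  92  96 114 101  78  74  82  
[... 1202 characters left out ...]
9 201 207 186  84 108 145 125  96  95  78  78  78  81  89 106
  148 151 134]
 [140 111 103 135 181 206 184 194 160  94  97 113  93  76  83  90  91  90
   94  95  91]
 [139 117  92  97 103 136 178 164  94  96 114  98  78  83  94  92  92  93
   91  94  94]
 [139  95  82  87  91  99 106  94  96 127 101  83  82  93  93  92  92  92
   90  95  93]
 [139 114  99  77  60  67  96 102 122 137  85  83  80  80  87  91  90  90
   89  89  91]
 [138 142 135 111  73  67  91  98 108  82  76  77  80  80  80  82  82  81
   82  82  81]
 [137 141 138 138 136 119  94  92  91  88 120 109  83  78  81  82  81  78
   80  80  80]
 [139 137 139 139 140 139 132 109  94 129 141 139 111  89  79  78  77  81
   79  78  79]]
```

The fingers shut empty, yet pushed up with 6 N at TCP z=58.6. That puts their real tips near the bar's top (z=80), about 20 mm short of the stated TCP, which also matches where the tips sit in the wrist view. I'll open, go lower in small steps and watch the force.

carry_out:
  commands:
    - [0,0,0,0,0,-25,0]
    - [0,0,0,0,0,-25,0]
    - [0,0,0,0,0,-25,0]
    - [0,0,0,0,0,-25,0]
    - [0,0,0,0,0,-25,0]
    - [0,0,0,0,0,-25,0]
    - [0,0,0,0,0,0,0]
    - [0,0,0,0,0,18,0]
    - [0,0,0,0,0,24,0]
    - [0,0,0,0,0,27,0]
    - [0,0,0,0,0,27,0]

```text
time_s: 12.5
ee_pos: [515.9, -247.3, 50.3]
ee_rot: [180.0, -0.0, 21.0]
force: [0.1, -0.4, 0.9]
gripper_width: 45.6
gripper_force: 0.0
```

carry_out:
  commands:
    - [0,0,0,0,0,2,0]
    - [0,0,0,0,0,4,0]
    - [0,0,0,0,0,6,0]
    - [0,0,0,0,0,6,0]

```text
time_s: 12.9
ee_pos: [515.6, -247.1, 44.2]
ee_rot: [-180.0, 0.0, 21.0]
force: [-0.0, 0.5, 0.0]
gripper_width: 45.8
gripper_force: 0.0
```

No contact at 44 mm, below the drum's top at 50 mm, so the tips really are about 20 mm short. I go 4 mm lower and grip.

carry_out:
  commands:
    - [0,0,0,0,0,4,0]
    - [0,0,0,0,0,4,0]
    - [0,0,0,0,0,4,-1]
    - [0,0,0,0,0,4,-1]
    - [0,0,0,0,0,4,-1]
    - [0,0,0,0,0,4,-1]
    - [0,0,0,0,0,4,-1]
    - [0,0,0,0,0,4,-1]
    - [0,0,0,0,0,4,-1]
  force: 40

```text
time_s: 13.8
ee_pos: [515.8, -247.3, 40.2]
ee_rot: [180.0, -0.0, 21.0]
force: [0.4, -0.8, -0.6]
gripper_width: 13.8
gripper_force: 40.0
```

carry_out:
  commands:
    - [0,0,0,0,0,-10,-1]
    - [0,0,0,0,0,-30,-1]
    - [0,0,0,0,0,-60,-1]
    - [0,0,0,0,0,-80,-1]
    - [0,0,0,0,0,-80,-1]
    - [0,0,0,0,0,-80,-1]

```text
time_s: 14.4
ee_pos: [514.9, -246.7, 119.6]
ee_rot: [-179.9, 0.1, 21.0]
force: [0.1, 0.4, -6.1]
gripper_width: 14.0
gripper_force: 40.0
```

```bash
python3 -c "
from h import *
s=state();print(s['ee_pos'],s['ee_rot'],s['gripper_width'],s['force'],go([581,-60,120],92.75))"
```

```text
[ 514.86288737 -246.69555432  119.64791471] [-1.79930077e+02  5.06168486e-02  2.10030257e+01] 13.977176095929364 [ 0.14339049  0.43896383 -6.13642971] [-0.1, 0.0, -71.7, 128.7, -150.6, -0.3]
```

carry_out:
  commands:
    - [0,0,-6,10,-12,0,-1]
    - [0,0,-13,22,-28,0,-1]
    - [0,0,-20,35,-44,0,-1]
    - [0,0,-27,48,-60,0,-1]
    - [0,0,-34,61,-75,0,-1]
    - [0,0,-41,74,-90,0,-1]
    - [0,0,-48,87,-105,0,-1]
    - [0,0,-55,100,-120,0,-1]
    - [0,0,-62,112,-135,0,-1]
    - [0,0,-68,122,-144,0,-1]
    - [0,0,-71.7,129,-151,0,-1]
    - [0,0,-71.7,129,-151,0,-1]
    - [0,0,-71.7,129,-151,30,-1]
    - [0,0,-71.7,129,-151,50,-1]
    - [0,0,-71.7,129,-151,55,-1]
    - [0,0,-71.7,129,-151,55,-1]

```text
time_s: 16.0
ee_pos: [580.6, -60.3, 63.8]
ee_rot: [-179.8, -0.0, 92.6]
force: [0.2, -0.6, -3.9]
gripper_width: 13.8
gripper_force: 40.0
```

Run:
```python
from h import *
import json
s=state();json.dump({k:np.array(v).tolist() for k,v in s.items()},open("s6.json","w"));print(s["ee_pos"],s["ee_rot"],s["force"],s["gripper_width"])
im=snap("wrist");cv2.imwrite("pics/w6.png",im);cv2.imwrite("pics/w6b.png",cv2.resize(im[0:270,120:440],(711,600),interpolation=cv2.INTER_CUBIC))
```

```text
[580.64532274 -60.27463453  63.80506336] [-1.79795895e+02 -2.95613303e-02  9.26320338e+01] [ 0.22328037 -0.57630186 -3.94917568] 13.775188310628634
```

View pics/w6b.png

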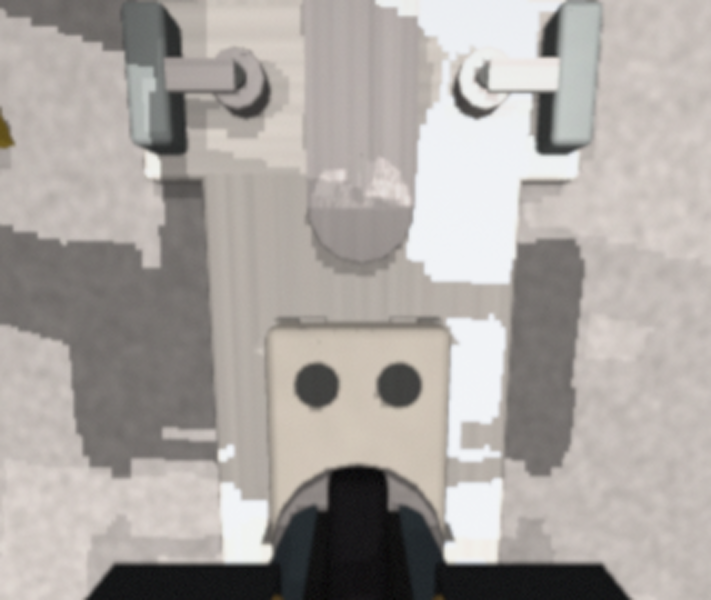

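The picture shows the foot (crop 268–450 wide, centre 359) in line with the rail nose (310–412, centre 361). I set it down with a shift of about 1 mm to tool +y.

carry_out:
  commands:
    - [0,0,0,0,0.5,4,-1]
    - [0,0,0,0,0.8,7,-1]
    - [0,0,0,0,0.8,8.3,-1]
    - [0,0,0,0,0.8,8.3,-1]

```text
time_s: 16.45
ee_pos: [582.7, -59.9, 57.0]
ee_rot: [180.0, -0.0, 92.7]
force: [-0.4, 0.0, -4.4]
gripper_width: 13.8
gripper_force: 40.0
```

carry_out:
  commands:
    - [0,0,0,0,0,1,-1]
    - [0,0,0,0,0,1.5,-1]
    - [0,0,0,0,0,1.5,-1]
    - [0,0,0,5,0,1.5,-1]
    - [0,0,0,12,0,1.5,-1]
    - [0,0,0,19,0,1.5,-1]
    - [0,0,0,25,0,1.5,-1]
    - [0,0,0,30,0,1.5,-1]
    - [0,0,0,30,0,1.5,-1]

```text
time_s: 17.35
ee_pos: [581.3, -29.1, 55.5]
ee_rot: [180.0, -0.0, 92.8]
force: [-0.1, 0.3, -6.0]
gripper_width: 13.7
gripper_force: 40.0
```

carry_out:
  commands:
    - [0,0,0,5,0,0.7,-1]
    - [0,0,0,11,0,0.7,-1]
    - [0,0,0,18,0,0.7,-1]
    - [0,0,0,25,0,0.7,-1]
    - [0,0,0,32,0,0.7,-1]
    - [0,0,0,39,0,0.7,-1]
    - [0,0,0,45,0,0.7,-1]
    - [0,0,0,50,0,0.7,-1]
    - [0,0,0,50,0,0.7,-1]

```text
time_s: 18.25
ee_pos: [579.0, 21.0, 55.2]
ee_rot: [180.0, -0.0, 92.7]
force: [-1.6, -0.8, 4.4]
gripper_width: 13.8
gripper_force: 40.0
```

carry_out:
  commands:
    - [0,0,0,6,0,0,-1]
    - [0,0,0,13,0,0,-1]
    - [0,0,0,20,0,0,-1]
    - [0,0,0,27,0,0,-1]
    - [0,0,0,33,0,0,-1]
    - [0,0,0,38,0,0,-1]
    - [0,0,0,42,0,0,-1]
    - [0,0,0,42,0,0,-1]
    - [0,0,0,42,0,0,-1]

```text
time_s: 19.15
ee_pos: [577.0, 63.8, 55.2]
ee_rot: [180.0, -0.1, 92.7]
force: [-2.1, 2.4, 5.1]
gripper_width: 13.7
gripper_force: 40.0
```

carry_out:
  commands:
    - [0,0,0,1,0,0,-1]
    - [0,0,0,2,0,0,-1]
    - [0,0,0,3,0,0,-1]
    - [0,0,0,3,0,0,-1]

```text
time_s: 19.55
ee_pos: [577.3, 65.5, 55.2]
ee_rot: [179.9, -0.0, 92.7]
force: [-0.5, -2.9, 5.0]
gripper_width: 13.8
gripper_force: 40.0
```

carry_out:
  commands:
    - [0,0,0,1,0,0,-1]
    - [0,0,0,2,0,0,-1]
    - [0,0,0,2,0,0,-1]
    - [0,0,0,2,0,0,-1]

```text
time_s: 19.95
ee_pos: [577.3, 66.8, 55.2]
ee_rot: [179.9, 0.0, 92.7]
force: [-0.7, -5.3, 4.4]
gripper_width: 13.8
gripper_force: 40.0
```

carry_out:
  commands:
    - [0,0,0,2,0,0,-1]
    - [0,0,0,3,0,0,-1]
    - [0,0,0,3,0,0,-1]

```text
time_s: 20.25
ee_pos: [577.3, 66.9, 55.4]
ee_rot: [179.9, 0.3, 92.8]
force: [0.0, -13.6, 6.6]
gripper_width: 13.7
gripper_force: 40.0
```

Stop contact: 13.6 N with no further travel. I relax, release and lift.

carry_out:
  commands:
    - [0,0,0,-3,0,0,-1]
    - [0,0,0,-3,0,0,-1]
    - [0,0,0,-3,0,0,0]
    - [0,0,0,-3,0,0,0]
    - [0,0,0,-3,0,0,0]
    - [0,0,0,-3,0,0,0]
    - [0,0,0,-3,0,0,0]
    - [0,0,0,-3,0,-20,0]
    - [0,0,0,-3,0,-60,0]
    - [0,0,0,-3,0,-110,0]
    - [0,0,0,-3,0,-160,0]
    - [0,0,0,-3,0,-160,0]
    - [0,0,0,-3,0,-160,0]
    - [0,0,0,-3,0,-160,0]

```text
time_s: 21.65
ee_pos: [575.8, 66.9, 213.3]
ee_rot: [-179.8, -0.0, 92.7]
force: [-0.2, 0.1, -0.5]
gripper_width: 45.6
gripper_force: 0.0
```

Run:
```python
from h import *
import json
s=state();json.dump({k:np.array(v).tolist() for k,v in s.items()},open("s7.json","w"));print(s["ee_pos"],s["ee_rot"],s["force"],s["gripper_width"],s["qpos"])
im=snap("wrist");cv2.imwrite("pics/w7.png",im);cv2.imwrite("pics/w7b.png",cv2.resize(im[0:260,140:480],(784,600),interpolation=cv2.INTER_CUBIC))
```

```text
[575.78279136  66.91768347 213.3252255 ] [-1.79844631e+02 -4.05982920e-03  9.27008398e+01] [-0.16675163  0.09806629 -0.49510256] 45.64254631276194 [5.48526003e+00 1.81308441e+01 8.68346560e+01 1.20013029e-02
 7.51894890e+01 2.78133123e+00]
```

View pics/w7b.png

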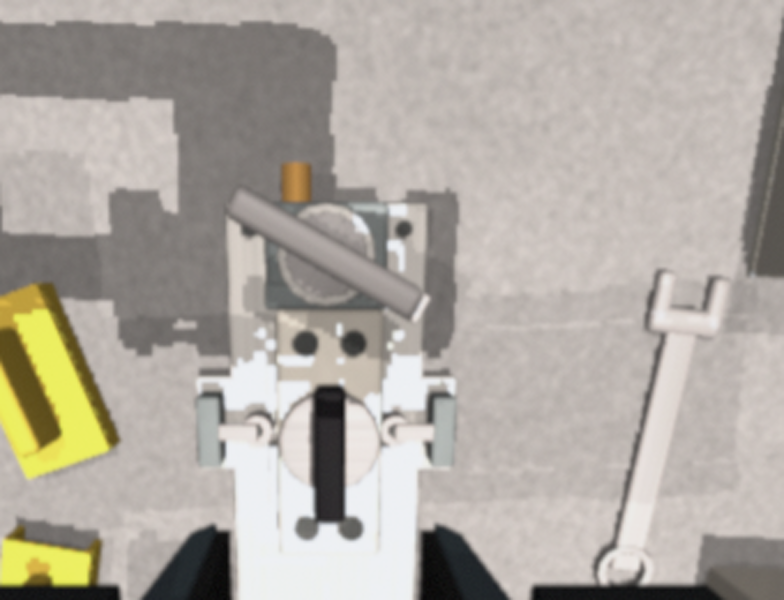

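The module is home: rollers at (260,430) and (395,430) sit symmetrically at the drum's middle. The wing bar runs from (240,195) to (425,305), its keeper end at lower right, so it is already about 30° clockwise and needs about 60° more.

Run:
```python
from h import *
import json
s=json.load(open("s7.json"));k=340/784
f=lambda p,z:onz("wrist",np.array(p)*k+[140,0],z,s)
b=f([[232,208],[247,188],[412,318],[427,298]],130);print(b.round(1).tolist(),b.mean(0))
a=b[:2].mean(0)-b[2:].mean(0);y=np.degrees(np.arctan2(a[1],a[0]));print("yaw",y,np.hypot(*a[:2]))
h=f([[330,388],[330,522]],95);print("handle",h.round(1).tolist(),"rollers",f([[258,430],[396,430]],35).round(1).tolist())
c=b.mean(0)
print(go([571.5,150,180],y),go([571.5,150,88],y),go([c[0],c[1],88],y))
```

```text
[[538.9, 162.7, 130.0], [543.9, 169.4, 130.0], [603.8, 128.7, 130.0], [608.6, 135.8, 130.0]] [573.81306067 149.17130107 130.        ]
yaw 152.41314334757294 73.08145543735611
handle [[576.1, 96.8, 95.0], [579.0, 38.4, 95.0]] rollers [[541.8, 64.8, 35.0], [610.9, 68.1, 35.0]]
[-0.2, -0.1, -59.7, 83.2, -0.2, 32.9] [-0.2, -0.1, -59.7, 83.2, 0.2, 124.9] [-0.2, -0.1, -59.7, 82.3, 2.4, 124.9]
```

carry_out:
  commands:
    - [0,0,-59.7,83,1.5,0,0]
    - [0,0,-59.7,83,1.5,0,0]
    - [0,0,-59.7,83,1.5,0,0]
    - [0,0,-59.7,83,1.5,0,0]
    - [0,0,-59.7,83,1.5,0,0]
    - [0,0,-59.7,83,1.5,0,0]
    - [0,0,-59.7,83,1.5,0,0]
    - [0,0,-59.7,83,1.5,0,0]
    - [0,0,-59.7,83,1.5,30,0]
    - [0,0,-59.7,83,1.5,65,0]
    - [0,0,-59.7,83,1.5,90,0]
    - [0,0,-59.7,83,1.5,110,0]
    - [0,0,-59.7,83,1.5,120,0]
    - [0,0,-59.7,83,1.5,124,0]
    - [0,0,-59.7,83,1.5,124,0]
    - [0,0,-59.7,83,1.5,124,0]

```text
time_s: 23.3
ee_pos: [575.1, 150.1, 91.7]
ee_rot: [179.9, 0.1, 152.4]
force: [0.6, 0.8, -0.6]
gripper_width: 46.0
gripper_force: 0.0
```

carry_out:
  commands:
    - [0,0,0,0,0,3,0]
    - [0,0,0,0,0,3,-1]
    - [0,0,0,0,0,3,-1]
    - [0,0,0,0,0,3,-1]
    - [0,0,0,0,0,3,-1]
    - [0,0,0,0,0,3,-1]
    - [0,0,0,0,0,3,-1]
    - [0,0,0,0,0,3,-1]
  force: 40

```text
time_s: 24.1
ee_pos: [573.3, 147.9, 87.8]
ee_rot: [-179.8, -0.0, 152.5]
force: [-2.0, -5.9, 3.0]
gripper_width: 11.2
gripper_force: 39.9
```

carry_out:
  commands:
    - [0,0,5,0,-1.5,3,-1]
    - [0,0,11,0,-1.5,3,-1]
    - [0,0,17,0,-1.5,3,-1]
    - [0,0,23,0,-1.5,3,-1]
    - [0,0,29,0,-1.5,3,-1]
    - [0,0,35,0,-1.5,3,-1]
    - [0,0,41,0,-1.5,3,-1]
    - [0,0,46,0,-1.5,3,-1]
    - [0,0,50,0,-1.5,3,-1]
    - [0,0,50,0,-1.5,3,-1]

```text
time_s: 25.1
ee_pos: [572.3, 147.1, 87.7]
ee_rot: [-179.9, 0.1, 102.3]
force: [-7.4, -6.3, 17.5]
gripper_width: 11.5
gripper_force: 40.0
```

carry_out:
  commands:
    - [0,0,2,-1,-1.5,-3,-1]
    - [0,0,5,-1,-1.5,-3,-1]
    - [0,0,8,-1,-1.5,-3,-1]
    - [0,0,10,-1,-1.5,-3,-1]
    - [0,0,10,-1,-1.5,-3,-1]
    - [0,0,10,-1,-1.5,-3,-1]

```text
time_s: 25.7
ee_pos: [572.0, 147.1, 87.8]
ee_rot: [-180.0, 0.0, 92.4]
force: [-0.9, -1.0, 1.8]
gripper_width: 12.1
gripper_force: 40.0
```

```bash
python3 -c "
from h import *
s=state();print(s['ee_pos'],s['ee_rot'],s['force'],s['torque'],s['gripper_width'])"
```

```text
[572.00422192 147.06958651  87.83253819] [-1.79953222e+02  1.67759471e-02  9.24396217e+01] [-0.87286383 -0.96229107  1.78819792] [-0.2649787   0.36787912  0.11568834] 12.050488547321052
```

carry_out:
  commands:
    - [0,0,2,0,0,0,-1]
    - [0,0,4,0,0,0,-1]
    - [0,0,4,0,0,0,-1]

```text
time_s: 26.0
ee_pos: [572.0, 147.1, 87.8]
ee_rot: [-180.0, 0.1, 88.7]
force: [-2.2, -0.9, 2.9]
gripper_width: 12.9
gripper_force: 41.6
```

```bash
python3 -c "
from h import *
s=state();print(s['ee_pos'],s['ee_rot'],s['force'],s['torque'],s['gripper_width'])"
```

```text
[572.02359325 147.05982153  87.83577437] [-1.79972595e+02  6.87882602e-02  8.86524698e+01] [-2.16569063 -0.91318195  2.89450489] [-0.15902397  0.53925211  1.42898759] 12.931980581035262
```

The torque rose to 1.4 Nm, so the nut is at its stop. I ease back, release and retreat.

carry_out:
  commands:
    - [0,0,-3,0,0,0,0]
    - [0,0,-3,0,0,0,0]
    - [0,0,-3,0,0,0,0]
    - [0,0,-3,0,0,0,0]
    - [0,0,-3,0,0,0,0]
    - [0,0,-3,0,0,0,0]
    - [0,0,-3,0,0,-20,0]
    - [0,0,-3,0,0,-60,0]
    - [0,0,-3,0,0,-110,0]
    - [0,0,-3,-60,0,-160,0]
    - [0,0,-3,-100,0,-160,0]
    - [0,0,-3,-100,0,-160,0]
    - [0,0,-3,-100,0,-160,0]
    - [0,0,-3,-100,0,-160,0]

```text
time_s: 27.4
ee_pos: [569.2, 48.0, 246.9]
ee_rot: [-179.9, -0.1, 91.4]
force: [0.3, 0.3, -0.3]
gripper_width: 45.4
gripper_force: 0.0
```

Run:
```python
from h import *
s=state();print(s["ee_pos"],s["force"])
im=snap("wrist");a=cv2.resize(im[0:260,140:480],(392,300));t=snap("scene")
b=cv2.resize(t[200:370,200:450],(392,267))
o=np.zeros((300,784,3),np.uint8);o[:,:392]=a;o[:267,392:]=b;cv2.imwrite("pics/f.png",o)
```

```text
[569.21403863  47.95825568 246.89776035] [ 0.26328063  0.27499638 -0.34013492]
```

View pics/f.png

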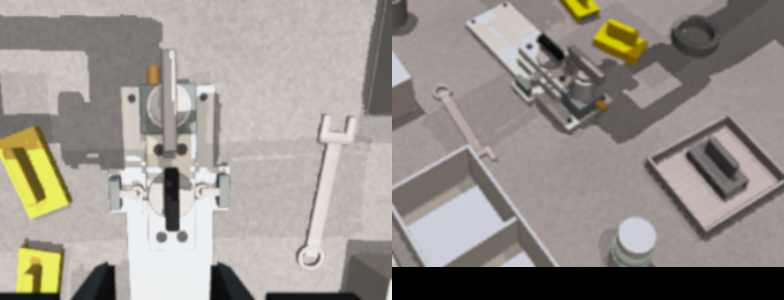

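The left half shows the wings along the rail at (170,100), the module between its detents, and the keeper over its end. In the right half the cover lies flat in the tray at (718,165). The job is ready to hand in.

```bash
python3 -c "
from workcell import workorder
print(workorder.job_done())"
```

```text
the job is handed in; nothing more can be done
None
```

The job is handed in at about 27 s: the last pictures show the cover in the tray, the vaporiser home between its detents and the wing nut turned to its stop, though the hand-in call returned no verdict.

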